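Clip the price ticket onto the shelf rail

ROBOT

A 6-joint arm with a two-finger parallel gripper is mounted at the origin on the work surface. World frame = base frame: x ahead of the robot, y to its left, z up, the work surface at z = 0. Lengths are in m, angles in degrees, forces in N, time in s.
With the tool pointing down it reaches from about 0.35 to 0.875 m from the base axis. Payload 4.2 kg.
Tool frame: the origin (TCP) lies on the centre line of the jaws, within the pads' length; the fingertips stand 25 mm ahead of it and the grasp point (between the pads) lies 6 mm ahead of it; z points along the fingers, y is the line along which they close (so a half turn about z gives the same grasp; the last joint's range is limited). The gripper opens to 87 mm and grips with 3 to 60 N. Pads are 19 mm wide; open, the fingers measure 117 mm over their backs; the gripper's body (75 mm by 190 mm) begins 51 mm behind the grasp point.
Start: joints at [-59.553, 22.042, 0.453, 0, -68.411, -14.817], TCP at [0.168, -0.602, 0.248] pointing down, gripper open.
Joint ranges: [-179.83, 179.83], [-69.29, 118.12], [-61.27, 80.66], [-181.25, 117.63], [-171.15, -9.14], [-177.46, 177.46]. Speed limits (degrees/s): [159.86, 159.86, 180, 180, 180, 180].

INTERFACE

Orientations are given as a 3x3 rotation matrix whose columns are the frame's x, y, z axes.
In Python, from station import r gives the robot as it stands.
- The arm moves only by the tool move_arm, never from a script. Its argument "series" is a list of rows, each an object with "grip": the opening, from 0 (shut) to 1 (fully open); "xyz": the shift along the tool's x, y, z in mm, a list of three; "angular": the turn, a rotation vector about the tool's x, y, z in rad, a list of three. A call has 1 to 10 rows; each row is the pose to reach, as a shift and turn from the pose commanded when the call began, along the tool's axes at that moment; what a row does not reach only later rows make up. A row lasts 1/10 s, in which the tool goes at most 50 mm and 8.59 degrees, less where a joint would pass 70% of its speed; a pose out of reach is approached as far as the arm can. A call with a gripper value outside its range is refused whole. The fingers move at their own pace and stop on an object; the grip force is fixed at half the most. Time passes only in rows, so rows that repeat a pose let the fingers close. It gives the time, the measured TCP pose, the force, the opening and the grip force at its end, in the units of the state.
- r.sense(): the state, without advancing time (a new reading comes with each control period).
- r.capture(name): name is "side" or "top" or "wrist"; returns a dict with "img" (420x560x3 uint8, red, green, blue), "camera_matrix" (3x3 intrinsics, pixels), "rvec" (rotation vector, rad) and "tvec" (3), from world to camera coordinates, as OpenCV has them; the wrist camera has in their place "hand_eye" (4x4, takes a point from camera to tool coordinates, whose origin is the TCP and whose axes are the flange's). Camera axes: x right, y down, z forward; pixel columns grow to the right and rows downward; lengths in m; the calibration is good to about 2 mm. A picture is of the moment at which its call begins: read the wrist's pose just before it. There is no depth.
- r.finish_job(): hands the job in; it is judged then, once.
The state is a dict: "time_s": time; "joints": joint angles; "joint_velocities": joint speeds; "effort": joint torques, N m; "tcp_pos": TCP position; "ee_rot": TCP orientation; "wrist_force": force on the tool from outside, world axes, zero at the start; "moment": the same for the moment, N m; "gripper_width": opening from 0.0 (shut) to 1.0 (fully open); "gripper_force": force on a finger pad.
Only numpy, scipy, OpenCV 4.12 (cv2) and the standard library are available. Lean on these libraries where they do the work, as an engineer would, in place of code of your own. Each camera call takes 0.05 s, during which the arm holds its last target. There are 200 camera calls.

TASK

Put the ticket holder with the red card on the round rail in front of the tray of red-lidded jars: hold it upright over an open stretch of rail, clear of the fittings, and press its clip straight down until it snaps fully home, then slide it along the rail to the left, as seen from the robot, until it comes up against the next fitting. Press only as hard as it takes, a firm thumb push and no more, leave the ticket standing upright and do not disturb the jars or the scanner.

Things in the scene. Friction and masses are not known exactly. Their poses are not given: they have to be found in the camera images.
- shelf: low display shelf on the table: pine deck 300 mm deep (x) and 560 mm wide (y), top 45 mm above the table; end plates rise 17 mm above it. Origin: on the table under the deck's middle; x points away from the robot's side, y along the shelf to the robot's left. Four dark tee fittings carry a rail along y; they stand at y = -255, -85, 85 and 255 mm and divide it into three bays
- rail_line (a point): point on the deck's top straight below the middle of the rail (shelf x = -125 mm, y = 0); axes as the shelf's. The rail is a level 20 mm chromed tube along y; its posts are set by hand, so its axis lies anywhere from 48 to 76 mm above this point: find it by feel or by eye. Each tee fitting is a collar round the rail, 26 mm long (along y), 32 mm diameter; 144 mm of free rail between collars
- tray_red: cardboard tray, 200 mm deep (x), 140 mm wide (y), with six red-lidded jars, 98 mm high in all, on the deck; its front is 65 mm behind the rail's axis. Origin: centre of its underside; axes as the shelf's. It stands at the middle (along y) of its bay; the order of the three trays changes. 2.3 kg. Do not disturb
- tray_green: the same tray with green-lidded jars, in another bay; do not disturb
- tray_yellow: the same tray with yellow-lidded jars, in another bay; do not disturb
- ticket_mid (a point): middle of the ticket holder's panel (black frame, white and red card, alike on both faces: 8 mm thick along its x, 80 mm wide along y, 58 mm high along z). It stands on the table upright on its clip's lips, this point 64 mm above them; 93 mm high in all, 70 to 110 g. Grasp the panel across its thickness; either face may look to the front
- clip_bore (a point): middle of the clip's bore axis, 49 mm straight below ticket_mid, 15 mm above the clip's lips; axes as the panel's. The clip is a black sprung saddle fixed under the panel, open below, 54 mm long along y, 32 mm wide over the lips (x). Fully home, its bore axis lies on the rail's axis and the saddle rests on top of the rail. The panel passes 4 mm above the collars; the saddle's ends meet them
- saddle: the clip's cushioned saddle pad, origin at clip_bore. Pushed down, the arms' beads meet the rail 13 mm above home; the push climbs to 10 to 20 N, fades from 9 mm and is near nothing from 4 to 0 mm. It does not pull itself home: push on till the saddle bears on the rail and the force climbs again. Home, it slides along the rail with 3 to 9 N of drag. Over 35 N on the saddle spoils it (the arms' own grip is 6 N of that)
- clip_near (a joint): angle of the clip's sprung arm on the panel's -x side, rad: 0 when free, about 0.14 as its bead passes the rail's widest point, about 0.045 when fully home and centred round the rail
- clip_far (a joint): the same for the arm on the panel's +x side
- jar: single jar with a metal lid, 60 mm diameter, 94 mm high, on the table at one side; origin at the centre of its underside; do not disturb
- scanner: grey and black hand scanner, 130 x 40 x 35 mm, lying on the table at the other side; origin under its head; do not disturb
Mind the look-alikes: they are no part of the job. Leave any green or turquoise look-alike of the part that bears ticket_mid alone. There is more than one size of the tray_red; the job needs the larger.

How it is judged:
By the outcome, as a careful person would: the job done as asked, in the order asked, and still so for the second after the job is handed in, with the robot touching nothing.
It also fails if it takes over 64 s, if anything falls off the work surface, if the arm or the gripper's body presses on something with over 40 N, if the wrist force passes 120 N, or if a joint passes its speed limit or range.

## Working session

There is one attempt and no reset: what is moved stays moved. The work goes in short steps, Python scripts to look and compute and a tool call to move; the robot and the scene stay as the last step left them, time stands still between calls to the robot, and variables do not carry over. Pictures are saved under pics/ and viewed, at most 10 in all, crops included, and the job is handed in when it is done.

Besides the shell and the picture viewer there is one more tool, called after "Call:" by a JSON object that holds its "op" and its "data". move_arm: Moves the arm, as the interface text tells. Its arguments: {"type":"object","properties":{"series":{"type":"array"}},"required":["series"]}

```bash
mkdir -p pics; ls; python3 - <<'E'
from station import r
import cv2,numpy as np
s=r.sense();print(s)
for n in("side","top"):
    c=r.capture(n);cv2.imwrite(f"pics/{n}1.png",c["img"][:,:,::-1]);R=cv2.Rodrigues(np.array(c["rvec"],float))[0];print(n,c["camera_matrix"],-R.T@np.array(c["tvec"]).ravel(),R)
print(r.capture("wrist")["hand_eye"])
E
```

```text
pics
{'time_s': 0.0, 'joints': array([-5.95544881e+01,  2.20915284e+01,  3.78130086e-01, -3.14946401e-02,
       -6.84108471e+01, -1.48167190e+01]), 'joint_velocities': array([-0.04198187,  0.07522331, -0.02066084,  0.02460207, -0.02270303,
       -0.08523072]), 'effort': array([ 3.82644548e-04, -3.90662420e+01,  1.87406248e+01,  4.21982288e+00,
        1.09453057e-02, -2.03819441e-04]), 'tcp_pos': array([ 0.16825485, -0.60134061,  0.24643371]), 'ee_rot': array([[-9.63081903e-01, -2.69207755e-01, -6.58143130e-04],
       [-2.69208552e-01,  9.63079553e-01,  2.12843000e-03],
       [ 6.08543312e-05,  2.22703017e-03, -9.99997518e-01]]), 'wrist_force': array([ 1.03873606, -0.01328483, -0.09648786]), 'moment': array([-0.01816808, -0.0224941 , -0.0211494 ]), 'gripper_force': 0.0, 'gripper_width': 0.9973762871871618}
side [[444.42053565   0.         280.29227235]
 [  0.         444.42053565 216.28711651]
 [  0.           0.           1.        ]] [0.05300115 0.57176042 1.06581411] [[-0.79099164 -0.6117929  -0.00645547]
 [-0.46959158  0.61383439 -0.63457946]
 [ 0.3921938  -0.49891561 -0.77283067]]
top [[403.17590469   0.         284.55005093]
 [  0.         403.17590469 202.73866494]
 [  0.           0.           1.        ]] [ 0.42456088 -0.02244443  1.2801799 ] [[ 0.02131868 -0.99957521  0.01987238]
 [-0.99400348 -0.02332376 -0.10683206]
 [ 0.10725018 -0.0174757  -0.99407847]]
[[-1.39234045e-04 -9.70192164e-01 -2.42336845e-01  6.66677197e-02]
 [ 9.99998543e-01 -5.47381378e-04  1.61688695e-03 -3.56014707e-04]
 [-1.70134172e-03 -2.42336267e-01  9.70190826e-01 -1.36357773e-01]
 [ 0.00000000e+00  0.00000000e+00  0.00000000e+00  1.00000000e+00]]
```

View pics/side1.png

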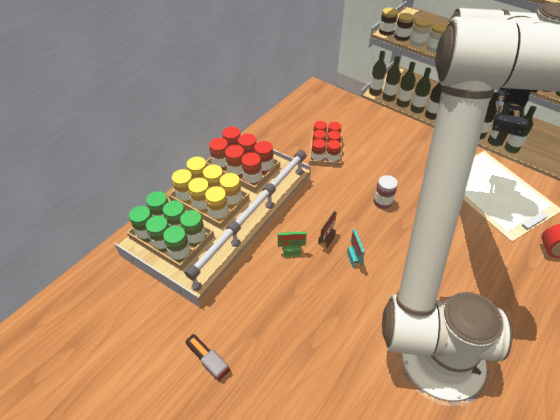

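View pics/top1.png

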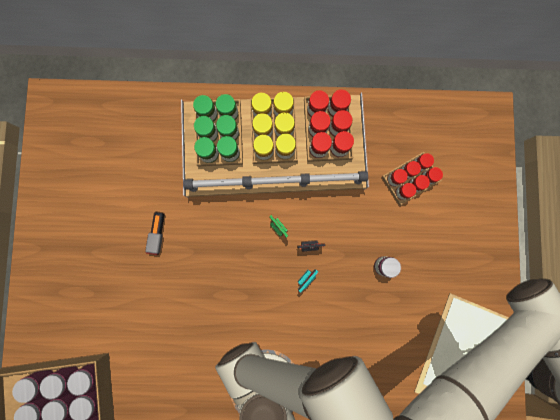

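The side view shows the black ticket at (328,230), the green one at (291,240), the turquoise one at (356,248), and the rail running from (192,270) to (301,155). In the top view the ticket is at (311,246), the collars are at x = 188, 247, 305 and 363 near row 181, and the red tray's bay is the rightmost.

```bash
cat > h.py <<'E'
import numpy as np,cv2
from station import r
def cam(n):
    s=r.sense();c=r.capture(n);K=np.array(c["camera_matrix"])
    if n=="wrist":
        H=np.array(c["hand_eye"]);R=s["ee_rot"]@H[:3,:3];C=s["tcp_pos"]+s["ee_rot"]@H[:3,3]
    else:
        R=cv2.Rodrigues(np.array(c["rvec"],float))[0].T;C=-R@np.array(c["tvec"]).ravel()
    return c["img"],K,R,C
def ray(c,u,v):
    d=c[2]@np.linalg.solve(c[1],[u,v,1.]);return d/np.linalg.norm(d)
def onz(c,u,v,z):
    d=ray(c,u,v);return c[3]+d*(z-c[3][2])/d[2]
def tri(c1,p1,c2,p2):
    a,b=ray(c1,*p1),ray(c2,*p2);k=np.linalg.lstsq(np.c_[a,-b],c2[3]-c1[3],rcond=None)[0]
    P,Q=c1[3]+a*k[0],c2[3]+b*k[1];return (P+Q)/2,np.linalg.norm(P-Q)
def proj(c,P):
    q=c[1]@(c[2].T@(np.array(P)-c[3]));return q[:2]/q[2]
E
python3 - <<'E'
from h import *
s=cam("side");t=cam("top")
for p in [(188,184),(247,181),(305,180),(363,177)]: print(p,[onz(t,*p,z).round(4) for z in(.093,.121)])
# dark mask centres, top view collars
g=t[0].max(2)
for n,c,(x,y,w,h) in(("top",t,(292,232,40,28)),("side",s,(316,208,28,44))):
    m=(c[0][y:y+h,x:x+w].max(2)<75).astype(np.uint8)
    k,_,st,ce=cv2.connectedComponentsWithStats(m);i=1+st[1:,4].argmax();print(n,st[i],ce[i]+[x,y])
print(onz(t,311,246,.06))
a=cv2.resize(t[0][160:275,230:380],None,fx=5.2,fy=2.6*1,interpolation=2)
a=cv2.resize(t[0][165:265,240:380],None,fx=4,fy=4,interpolation=2)
b=cv2.resize(s[0][140:260,220:350],None,fx=4,fy=4,interpolation=2)
cv2.imwrite("pics/c2.png",np.vstack([cv2.resize(a,(420,300)),cv2.resize(b,(320,295))if 0 else cv2.resize(s[0][140:260,180:348],(420,300))])[:,:,::-1])
E
```

```text
(188, 184) [array([0.6018, 0.2439, 0.093 ]), array([0.5976, 0.2376, 0.121 ])]
(247, 181) [array([0.615 , 0.0697, 0.093 ]), array([0.6105, 0.0676, 0.121 ])]
(305, 180) [array([ 0.6223, -0.1029,  0.093 ]), array([ 0.6176, -0.101 ,  0.121 ])]
(363, 177) [array([ 0.6357, -0.2765,  0.093 ]), array([ 0.6307, -0.2706,  0.121 ])]
top [  9   9  24  11 141] [310.11347518 246.10638298]
side [ 8 22 11 17 82] [329.30487805 237.53658537]
[ 0.42697978 -0.12639576  0.06      ]
```

View pics/c2.png

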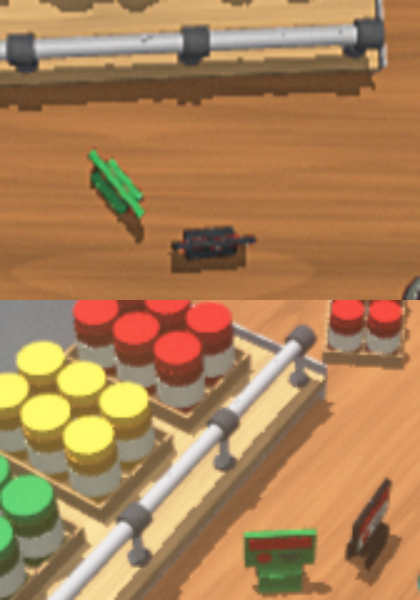

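The crops show the ticket panel's top edge running from about (297,247) to (325,245) in the top image, nearly parallel to the rail. The red bay's collars are at (305,180) and (363,177).

```bash
cat >> h.py <<'E'
from scipy.spatial.transform import Rotation as Ro
def goto(P,yaw):
    "tool y along world yaw (deg), pointing down; prints shift (mm) and rotvec in tool axes"
    s=r.sense();R=s["ee_rot"];a=np.radians(yaw);y=np.array([np.cos(a),np.sin(a),0]);z=np.array([0,0,-1.])
    T=np.c_[np.cross(y,z),y,z]
    print("t",round(s["time_s"],2),"tcp",s["tcp_pos"].round(4),"shift",(R.T@(np.array(P)-s["tcp_pos"])*1000).round(1),"rot",Ro.from_matrix(R.T@T).as_rotvec().round(4))
E
python3 - <<'E'
from h import *
t=cam("top")
a=onz(t,297.3,247,.088);b=onz(t,325,244.7,.088);print(a,b,np.degrees(np.arctan2(*(a-b)[[1,0]]))-90)
goto([.425,-.125,.25],182)
E
```

```text
[ 0.42313878 -0.08369924  0.088     ] [ 0.43161525 -0.16527359  0.088     ] 5.932365502431239
t 0.3 tcp [ 0.1684 -0.6017  0.2472] shift [-375.6  390.    -2.6] rot [ 7.000e-04  4.000e-04 -1.333e+00]
```

Call:
{"op": "move_arm", "data": {"series": [{"grip":1,"xyz":[-37,39,0],"angular":[0,0,-0.14]},{"grip":1,"xyz":[-74,78,0],"angular":[0,0,-0.28]},{"grip":1,"xyz":[-110,115,0],"angular":[0,0,-0.42]},{"grip":1,"xyz":[-146,152,0],"angular":[0,0,-0.56]},{"grip":1,"xyz":[-182,189,0],"angular":[0,0,-0.7]},{"grip":1,"xyz":[-218,226,0],"angular":[0,0,-0.84]},{"grip":1,"xyz":[-254,263,0],"angular":[0,0,-0.98]},{"grip":1,"xyz":[-290,300,0],"angular":[0,0,-1.12]},{"grip":1,"xyz":[-326,338,0],"angular":[0,0,-1.26]},{"grip":1,"xyz":[-355,370,0],"angular":[0,0,-1.4]}]}}

```text
time_s: 1.3
tcp_pos: [0.4054, -0.1593, 0.248]
ee_rot: [[0.108, -0.994, 0.001], [-0.994, -0.108, -0.0], [0.0, -0.001, -1.0]]
wrist_force: [0.9, -1.1, 0.4]
gripper_width: 1.0
gripper_force: 0.0
```

Call:
{"op": "move_arm", "data": {"series": [{"grip":1,"xyz":[0,0,0],"angular":[0,0,0]},{"grip":1,"xyz":[0,0,0],"angular":[0,0,0]},{"grip":1,"xyz":[0,0,0],"angular":[0,0,0]}]}}

```text
time_s: 1.6
tcp_pos: [0.4043, -0.1618, 0.2475]
ee_rot: [[0.101, -0.995, -0.0], [-0.995, -0.101, 0.0], [-0.0, 0.0, -1.0]]
wrist_force: [-0.5, 0.7, -0.2]
gripper_width: 1.0
gripper_force: 0.0
```

```bash
python3 - <<'E'
from h import *
w=cam("wrist");cv2.imwrite("pics/w3.png",w[0][:,:,::-1])
goto([.425,-.125,.25],186);print(proj(w,[.427,-.125,.088]))
E
```

```text
t 1.65 tcp [ 0.4042 -0.1622  0.2474] shift [-34.9 -24.4  -2.6] rot [ 0.0005  0.     -0.005 ]
[254.35279328 235.7042314 ]
```

View pics/w3.png

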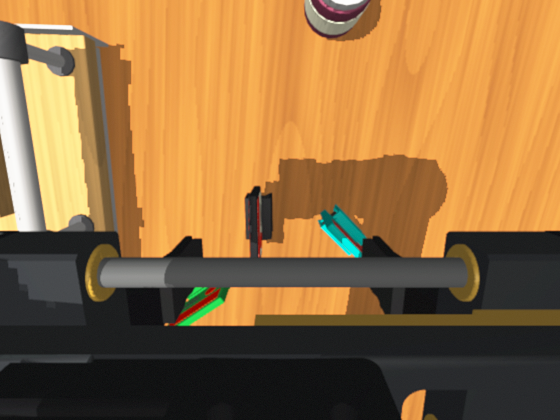

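The wrist view shows the ticket panel edge-on from (257,187) to about (258,258), with the clip around (258,215). The fingers straddle it at u = 190 and 370.

```bash
python3 - <<'E'
from h import *
w=cam("wrist");im=w[0].astype(int)
for v in range(180,262,6):
    row=im[v,235:285];print(v,"".join("R" if p[0]>90 and p[1]<60 else "#" if p.max()<70 else "." for p in row))
for p in [(257,187),(255,258)]: print(onz(w,*p,.093),onz(w,*p,.035))
t=cam("top");im=t[0].astype(int)
for v in range(236,258): print(v,"".join("R" if p[0]>p[1]*2 and p[0]>60 else "#" if p.max()<75 else "." for p in im[v,290:335]))
E
```

```text
180 ..................................................
186 ..................................................
192 .................#######..........................
198 ...........############R..###########.............
204 .............#########RR..###########.............
210 .............R.#######RR..###########.............
216 .............R.#######RR..###########.............
222 ............##########RR...##########.............
228 ............#..#######RR...##########.............
234 ............#.R#######.RRRR##########.............
240 ................######RRRRR.......................
246 ................#######RRR........................
252 ................#######RR.........................
258 ##.###.###########################################
[ 0.42786006 -0.17512642  0.093     ] [ 0.43142462 -0.16454658  0.035     ]
[ 0.42412031 -0.10411092  0.093     ] [ 0.42693897 -0.07936692  0.035     ]
236 ...#..#....................###.##############
237 ...#..#......................................
238 ......#......................................
239 ......#.................
[... 221 characters left out ...]

244 .............................................
245 .............................................
246 .............................................
247 .............................................
248 .............................................
249 .............................................
250 .............................................
251 .............................................
252 .............................................
253 .............................................
254 .............................................
255 .............................................
256 .............................................
257 .............................................
```

Call:
{"op": "move_arm", "data": {"series": [{"grip":1,"xyz":[-35,-26,0],"angular":[0,0,0]},{"grip":1,"xyz":[-35,-26,30],"angular":[0,0,0]},{"grip":1,"xyz":[-35,-26,60],"angular":[0,0,0]},{"grip":1,"xyz":[-35,-26,90],"angular":[0,0,0]},{"grip":1,"xyz":[-35,-26,120],"angular":[0,0,0]},{"grip":1,"xyz":[-35,-26,150],"angular":[0,0,0]},{"grip":1,"xyz":[-35,-26,165],"angular":[0,0,0]},{"grip":1,"xyz":[-35,-26,175],"angular":[0,0,0]},{"grip":1,"xyz":[-35,-26,179],"angular":[0,0,0]},{"grip":1,"xyz":[-35,-26,179],"angular":[0,0,0]}]}}

```text
time_s: 2.75
tcp_pos: [0.4272, -0.1243, 0.0686]
ee_rot: [[0.101, -0.995, 0.0], [-0.995, -0.101, -0.0], [0.0, 0.0, -1.0]]
wrist_force: [-0.3, 0.4, 0.6]
gripper_width: 1.002
gripper_force: 0.0
```

Call:
{"op": "move_arm", "data": {"series": [{"grip":0.4,"xyz":[0,0,0],"angular":[0,0,0]},{"grip":0.4,"xyz":[0,0,0],"angular":[0,0,0]},{"grip":0.4,"xyz":[0,0,0],"angular":[0,0,0]},{"grip":0.4,"xyz":[0,0,0],"angular":[0,0,0]},{"grip":0.4,"xyz":[0,0,0],"angular":[0,0,0]}]}}

```text
time_s: 3.25
tcp_pos: [0.4272, -0.1238, 0.0688]
ee_rot: [[0.102, -0.995, 0.001], [-0.995, -0.102, 0.0], [0.0, -0.001, -1.0]]
wrist_force: [-1.0, -0.9, -0.3]
gripper_width: 0.63
gripper_force: 0.0
```

```bash
python3 - <<'E'
from h import *
w=cam("wrist");cv2.imwrite("pics/w4.png",w[0][:,:,::-1]);s=r.sense()
print(s["tcp_pos"],s["gripper_width"],s["wrist_force"])
print(proj(w,s["tcp_pos"]),proj(w,s["tcp_pos"]+[0,-.04,.025]))
E
```

```text
[ 0.42718284 -0.12375871  0.06872782] 0.5892715581936818 [-0.5538095  -0.63158757  0.42466559]
[280.17878401 275.84667156] [290.86609682 205.8387818 ]
```

View pics/w4.png

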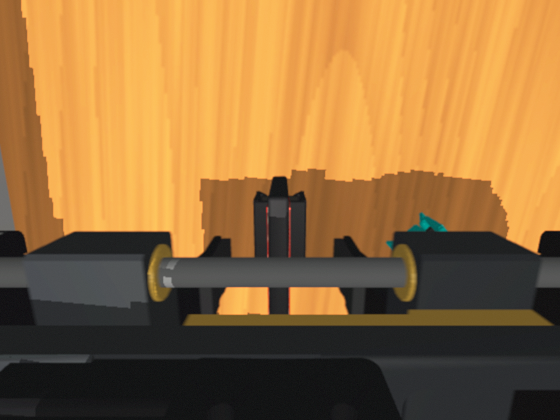

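The panel is centred between the fingers (u = 280) and parallel to the pads, so I close.

Call:
{"op": "move_arm", "data": {"series": [{"grip":0,"xyz":[0,0,0],"angular":[0,0,0]},{"grip":0,"xyz":[0,0,0],"angular":[0,0,0]},{"grip":0,"xyz":[0,0,0],"angular":[0,0,0]},{"grip":0,"xyz":[0,0,0],"angular":[0,0,0]},{"grip":0,"xyz":[0,0,0],"angular":[0,0,0]},{"grip":0,"xyz":[0,0,0],"angular":[0,0,0]},{"grip":0,"xyz":[0,0,0],"angular":[0,0,0]},{"grip":0,"xyz":[0,0,0],"angular":[0,0,0]}]}}

```text
time_s: 4.1
tcp_pos: [0.4272, -0.1238, 0.0686]
ee_rot: [[0.102, -0.995, 0.0], [-0.995, -0.102, 0.0], [0.0, -0.0, -1.0]]
wrist_force: [-0.3, -0.1, 0.8]
gripper_width: 0.092
gripper_force: 30.0
```

Call:
{"op": "move_arm", "data": {"series": [{"grip":0,"xyz":[0,0,0],"angular":[0,0,0]},{"grip":0,"xyz":[0,0,0],"angular":[0,0,0]},{"grip":0,"xyz":[0,0,-40],"angular":[0,0,0]},{"grip":0,"xyz":[0,0,-80],"angular":[0,0,0]},{"grip":0,"xyz":[0,0,-120],"angular":[0,0,0]},{"grip":0,"xyz":[0,0,-160],"angular":[0,0,0]},{"grip":0,"xyz":[0,0,-180],"angular":[0,0,0]},{"grip":0,"xyz":[0,0,-180],"angular":[0,0,0]}]}}

```text
time_s: 4.9
tcp_pos: [0.4285, -0.1238, 0.2516]
ee_rot: [[0.102, -0.995, 0.007], [-0.995, -0.102, 0.0], [0.001, -0.007, -1.0]]
wrist_force: [-0.7, 0.7, -2.2]
gripper_width: 0.093
gripper_force: 30.0
```

```bash
python3 - <<'E'
from h import *
t=cam("top");s=cam("side");q=r.sense();print(q["tcp_pos"],q["gripper_width"],q["gripper_force"],q["wrist_force"])
w=cam("wrist")
cv2.imwrite("pics/w5.png",np.vstack([cv2.resize(w[0][:,:],(400,300)),cv2.resize(s[0][130:280,180:380],(400,300))])[:,:,::-1])
# collars: dark blobs along the rail, both views
for n,c,(x,y,W,H) in(("top",t,(180,165,195,30)),):
    im=c[0][y:y+H,x:x+W];m=((im.max(2)<95)&(np.ptp(im,axis=2)<25)).astype(np.uint8)
    k,_,st,ce=cv2.connectedComponentsWithStats(m)
    for i in range(1,k):
        if st[i,4]>30: print(n,st[i],ce[i]+[x,y])
E
```

```text
[ 0.42629102 -0.12362598  0.24773828] 0.0885826636972364 29.999795502517372 [-0.6407764  -0.61882436 -1.2507206 ]
top [175   5  13  14 105] [361.68571429 177.0952381 ]
top [  4   9  13  18 106] [188.91509434 184.95283019]
top [120   9  10  13  91] [304.45054945 180.1978022 ]
top [62 12 11 12 85] [246.85882353 182.67058824]
```

View pics/w5.png

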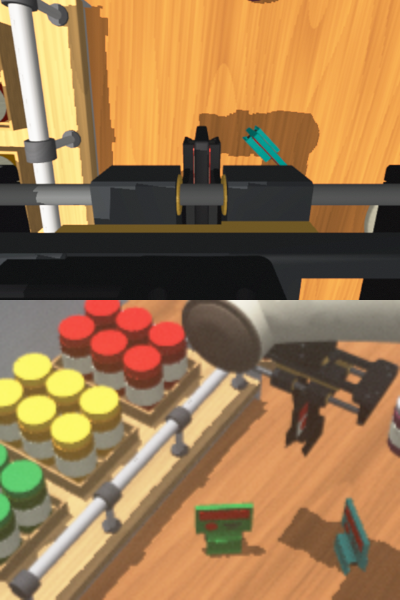

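The ticket is held upright. In the side view the collars are at (270,189.5), (233.5,227) and (192.5,272.5).

```bash
python3 - <<'E'
from h import *
t=cam("top");s=cam("side")
im=s[0];m=((im.max(2)<100)&(np.ptp(im,axis=2)<25)).astype(np.uint8)
P=[]
for a,g in (((304.4,180),(270,189.5)),((246.9,182),(233.5,227)),((188.9,184),(192.5,272.5))):
    x,y=int(g[0])-9,int(g[1])-9;k,_,st,ce=cv2.connectedComponentsWithStats(m[y:y+16,x:x+18]);i=1+st[1:,4].argmax()
    b=ce[i]+[x,y];print(g,b.round(1),st[i]);p,e=tri(t,a,s,g);print(p.round(4),round(e,4));P.append(p)
# shelf yaw from top collars
a=onz(t,361.7,177.1,.107);b=onz(t,188.9,184.5,.107);print(a,b,np.degrees(np.arctan2(*(b-a)[[1,0]]))-90,np.linalg.norm(a-b))
E
```

```text
(270, 189.5) [270.9 191.1] [ 6  7  8  9 31]
[ 0.6175 -0.0992  0.1212] 0.0002
(233.5, 227) [235.8 229.4] [ 8  7  8  9 32]
[0.6083 0.0683 0.1221] 0.0021
(192.5, 272.5) [192.5 274.3] [ 2  7 14  9 62]
[0.5986 0.2364 0.1152] 0.0003
[ 0.63276688 -0.2696896   0.107     ] [0.5982536  0.23807346 0.107     ] 3.888483634203155 0.5089346545342215
```

Call:
{"op": "move_arm", "data": {"series": [{"grip":0,"xyz":[16,-38,0],"angular":[0,0,0.007]},{"grip":0,"xyz":[32,-76,0],"angular":[0,0,0.014]},{"grip":0,"xyz":[48,-114,0],"angular":[0,0,0.02]},{"grip":0,"xyz":[64,-152,0],"angular":[0,0,0.027]},{"grip":0,"xyz":[80,-190,0],"angular":[0,0,0.034]},{"grip":0,"xyz":[80,-190,0],"angular":[0,0,0.034]},{"grip":0,"xyz":[80,-190,0],"angular":[0,0,0.034]},{"grip":0,"xyz":[80,-190,0],"angular":[0,0,0.034]}]}}

```text
time_s: 5.95
tcp_pos: [0.6232, -0.1838, 0.2475]
ee_rot: [[0.068, -0.998, -0.003], [-0.998, -0.068, 0.0], [-0.0, 0.003, -1.0]]
wrist_force: [0.1, 0.6, -0.8]
gripper_width: 0.089
gripper_force: 30.0
```

```bash
python3 - <<'E'
from h import *
w=cam("wrist");cv2.imwrite("pics/w6.png",w[0][:,:,::-1]);q=r.sense();print(q["tcp_pos"],q["ee_rot"],q["wrist_force"])
for z in(.105,.115,.121):print([proj(w,p+[z]).round(1) for p in([.6233,-.184],[.6233+.0034,-.234],[.6233+.0068,-.284])])
E
```

```text
[ 0.62318959 -0.18377359  0.2482712 ] [[ 6.82195733e-02 -9.97669593e-01 -1.21328873e-03]
 [-9.97670307e-01 -6.82197884e-02  1.36713229e-04]
 [-2.19164931e-04  1.20113562e-03 -9.99999255e-01]] [-0.49856396 -0.40311124 -0.77874338]
[array([280.4, 205.7]), array([280.4, 149.6]), array([280.3,  88.2])]
[array([280.4, 208.3]), array([280.3, 150.3]), array([280.3,  86.6])]
[array([280.4, 210. ]), array([280.3, 150.7]), array([280.2,  85.6])]
```

View pics/w6.png

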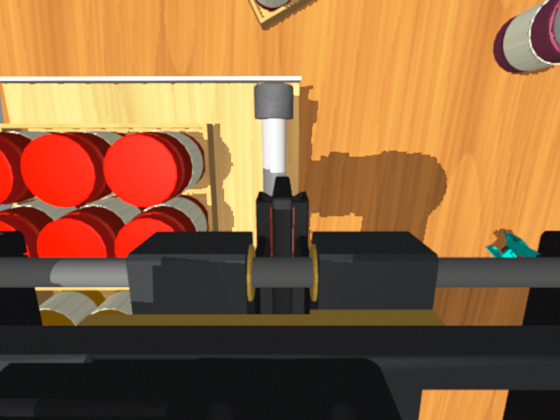

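The rail is visible at about u = 274, against u = 282 for the held clip, and the right-hand collar is at (273,100). So the rail lies slightly further from the robot than the clip.

```bash
python3 - <<'E'
from h import *
w=cam("wrist");im=w[0].astype(int)
for v in (95,105,125,135,145,155,165,172):
    row=im[v,245:310];g=(np.ptp(row,axis=1)<22)
    print(v,"".join("#" if p.max()<80 else "o" if np.ptp(p)<25 else "." for p in row))
for v in (190,200,215,225):print(v,"".join("#" if p.max()<80 else "." for p in im[v,245:325]))
for u,v in((274,130),(274,165)):print([onz(w,u,v,z).round(4) for z in(.105,.115)])
E
```

```text
95 ..........oooooooooooooooooooooooooooooooooooo##.................
105 ..........ooooooooooooooooooooooooooooooooooo###.................
125 ..................ooooooooooooooooooooooo........................
135 ..................ooooooooooooooooooooooo........................
145 ..................ooooooooooooooooooooooo........................
155 ..................ooooooooooooooooooooooo........................
165 ...................oooooooooooooooooooooo........................
172 ...................oooooooooooooooooooooo........................
190 .............................#################..................................
200 ............####################################################................
215 ............#############..#####################..#############.................
225 ............#############...####################..#############.................
[array([ 0.6335, -0.25  ,  0.105 ]), array([ 0.6332, -0.25  ,  0.115 ])]
[array([ 0.6316, -0.2202,  0.105 ]), array([ 0.6315, -0.2212,  0.115 ])]
```

Call:
{"op": "move_arm", "data": {"series": [{"grip":0,"xyz":[0,-6,0],"angular":[0,0,-0.008]},{"grip":0,"xyz":[0,-6,15],"angular":[0,0,-0.008]},{"grip":0,"xyz":[0,-6,30],"angular":[0,0,-0.008]},{"grip":0,"xyz":[0,-6,40],"angular":[0,0,-0.008]},{"grip":0,"xyz":[0,-6,40],"angular":[0,0,-0.008]},{"grip":0,"xyz":[0,-6,40],"angular":[0,0,-0.008]}]}}

```text
time_s: 6.65
tcp_pos: [0.6305, -0.1837, 0.2092]
ee_rot: [[0.076, -0.997, 0.001], [-0.997, -0.076, -0.001], [0.001, -0.001, -1.0]]
wrist_force: [-0.4, -0.1, 0.0]
gripper_width: 0.092
gripper_force: 30.0
```

```bash
python3 - <<'E'
from h import *
w=cam("wrist");im=w[0].astype(int);q=r.sense();print(q["tcp_pos"],q["wrist_force"],w[1][0,0])
for v in range(60,185,8):
    row=im[v,245:315]
    print(v,"".join("#" if p.max()<80 else "o" if np.ptp(p)<25 else "." for p in row))
for v in (190,200,215,225):print(v,"".join("#" if p.max()<80 else "." for p in im[v,245:325]))
E
```

```text
[ 0.63075105 -0.18372799  0.20957467] [-0.06007347 -0.49535723 -0.84376554] 315.5286542643547
60 ......................................................................
68 ......................................................................
76 .................ooooooooooooooooooooooooooooooooooooooooooooooooo....
84 .................ooooooooooooooooooooooooooooooooooooooooooo#o........
92 .................ooooooooooooooooooooooooooooooooooooooooooo##........
100 .................ooooooooooooooooooooooooooooooooooooooooo####........
108 .................ooooooooooooooooooooooooooooooooooooooooo###o........
116 ...................ooooooooooooooooooooooooooooooooo#########.........
124 ..........................ooooooooooooooooooooooooooo.................
132 ..........................ooooooooooooooooooooooooooo.................
140 ..........................ooooooooooooooooooooooooooo.................
148 ..........................oooooooooooooooooooooooooo..................
156 ..........................oooooooooooooooooooooooooo..................
164 ..........................oooooooooooooooooooooooooo..................
172 ..........................oooooooooooooooooooooooooo..................
180 ..........................ooooo##############ooooooo..................
190 ............................##################..................................
200 ............####################################################................
215 ............#############..#####################..#############.................
225 ............#############..#####################..#############.................
```

Call:
{"op": "move_arm", "data": {"series": [{"grip":0,"xyz":[0,1,4],"angular":[0,0,0.003]},{"grip":0,"xyz":[0,1,8],"angular":[0,0,0.003]},{"grip":0,"xyz":[0,1,12],"angular":[0,0,0.003]},{"grip":0,"xyz":[0,1,12],"angular":[0,0,0.003]},{"grip":0,"xyz":[0,1,12],"angular":[0,0,0.003]}]}}

```text
time_s: 7.2
tcp_pos: [0.6292, -0.1838, 0.1964]
ee_rot: [[0.073, -0.997, -0.0], [-0.997, -0.073, -0.0], [0.0, 0.0, -1.0]]
wrist_force: [-0.3, 0.3, -1.2]
gripper_width: 0.091
gripper_force: 30.0
```

Call:
{"op": "move_arm", "data": {"series": [{"grip":0,"xyz":[0,0,1],"angular":[0,0,0]},{"grip":0,"xyz":[0,0,2],"angular":[0,0,0]},{"grip":0,"xyz":[0,0,3],"angular":[0,0,0]},{"grip":0,"xyz":[0,0,4],"angular":[0,0,0]},{"grip":0,"xyz":[0,0,4],"angular":[0,0,0]},{"grip":0,"xyz":[0,0,4],"angular":[0,0,0]}]}}

```text
time_s: 7.8
tcp_pos: [0.6293, -0.1837, 0.1925]
ee_rot: [[0.073, -0.997, -0.0], [-0.997, -0.073, -0.0], [0.0, 0.0, -1.0]]
wrist_force: [-0.0, 0.1, -1.6]
gripper_width: 0.089
gripper_force: 30.0
```

Call:
{"op": "move_arm", "data": {"series": [{"grip":0,"xyz":[0,0,1],"angular":[0,0,0]},{"grip":0,"xyz":[0,0,2],"angular":[0,0,0]},{"grip":0,"xyz":[0,0,3],"angular":[0,0,0]},{"grip":0,"xyz":[0,0,4],"angular":[0,0,0]},{"grip":0,"xyz":[0,0,4],"angular":[0,0,0]},{"grip":0,"xyz":[0,0,4],"angular":[0,0,0]}]}}

```text
time_s: 8.4
tcp_pos: [0.6292, -0.1838, 0.1885]
ee_rot: [[0.073, -0.997, -0.0], [-0.997, -0.073, -0.0], [0.0, 0.0, -1.0]]
wrist_force: [-0.6, -0.7, -1.2]
gripper_width: 0.092
gripper_force: 30.0
```

Call:
{"op": "move_arm", "data": {"series": [{"grip":0,"xyz":[0,0,1],"angular":[0,0,0]},{"grip":0,"xyz":[0,0,2],"angular":[0,0,0]},{"grip":0,"xyz":[0,0,2],"angular":[0,0,0]}]}}

```text
time_s: 8.7
tcp_pos: [0.6291, -0.1837, 0.1863]
ee_rot: [[0.073, -0.997, -0.0], [-0.997, -0.073, 0.0], [-0.0, 0.0, -1.0]]
wrist_force: [0.2, 0.0, -1.5]
gripper_width: 0.087
gripper_force: 30.0
```

Call:
{"op": "move_arm", "data": {"series": [{"grip":0,"xyz":[0,0,1],"angular":[0,0,0]},{"grip":0,"xyz":[0,0,2],"angular":[0,0,0]},{"grip":0,"xyz":[0,0,2],"angular":[0,0,0]}]}}

```text
time_s: 9.0
tcp_pos: [0.6291, -0.1837, 0.1843]
ee_rot: [[0.073, -0.997, -0.0], [-0.997, -0.073, 0.0], [-0.0, 0.0, -1.0]]
wrist_force: [-0.1, -0.8, -0.7]
gripper_width: 0.088
gripper_force: 30.0
```

Call:
{"op": "move_arm", "data": {"series": [{"grip":0,"xyz":[0,0,1],"angular":[0,0,0]},{"grip":0,"xyz":[0,0,2],"angular":[0,0,0]},{"grip":0,"xyz":[0,0,2],"angular":[0,0,0]}]}}

```text
time_s: 9.3
tcp_pos: [0.6292, -0.1837, 0.1823]
ee_rot: [[0.073, -0.997, -0.0], [-0.997, -0.073, 0.0], [-0.0, 0.0, -1.0]]
wrist_force: [-1.1, -0.6, -0.6]
gripper_width: 0.088
gripper_force: 30.0
```

```bash
python3 - <<'E'
from h import *
w=cam("wrist");im=w[0].astype(int)
for v in range(124,190,10):
    row=im[v,245:325]
    print(v,"".join("#" if p.max()<80 else "o" if np.ptp(p)<25 else "." for p in row))
for v in (200,215):print(v,"".join("#" if p.max()<80 else "." for p in im[v,245:325]))
E
```

```text
124 ......................oooooooooooooooooooooooooooooo............................
134 ......................oooooooooooooooooooooooooooooo............................
144 ......................oooooooooooooooooooooooooooooo............................
154 ......................oooooooooooooooooooooooooooooo............................
164 ......................oooooooooooooooooooooooooooooo............................
174 ......................oooooooooooooooooooooooooooooo............................
184 ......................oooooooo###############ooooooo............................
200 ...........#####################################################................
215 ...........##############..#####################..#############.................
```

Call:
{"op": "move_arm", "data": {"series": [{"grip":0,"xyz":[0,0,1],"angular":[0,0,0]},{"grip":0,"xyz":[0,0,2],"angular":[0,0,0]},{"grip":0,"xyz":[0,0,2],"angular":[0,0,0]}]}}

```text
time_s: 9.65
tcp_pos: [0.6295, -0.1837, 0.1806]
ee_rot: [[0.073, -0.997, 0.001], [-0.997, -0.073, -0.0], [0.0, -0.001, -1.0]]
wrist_force: [-0.1, 0.2, -0.9]
gripper_width: 0.09
gripper_force: 30.0
```

Call:
{"op": "move_arm", "data": {"series": [{"grip":0,"xyz":[0,0,1],"angular":[0,0,0]},{"grip":0,"xyz":[0,0,2],"angular":[0,0,0]},{"grip":0,"xyz":[0,0,3],"angular":[0,0,0]},{"grip":0,"xyz":[0,0,3],"angular":[0,0,0]}]}}

```text
time_s: 10.05
tcp_pos: [0.6297, -0.184, 0.1795]
ee_rot: [[0.073, -0.997, 0.002], [-0.997, -0.073, -0.001], [0.001, -0.002, -1.0]]
wrist_force: [-1.5, -0.0, 6.2]
gripper_width: 0.091
gripper_force: 30.0
```

Call:
{"op": "move_arm", "data": {"series": [{"grip":0,"xyz":[0,0,1],"angular":[0,0,0]},{"grip":0,"xyz":[0,0,2],"angular":[0,0,0]},{"grip":0,"xyz":[0,0,2],"angular":[0,0,0]}]}}

```text
time_s: 10.35
tcp_pos: [0.6298, -0.1842, 0.1786]
ee_rot: [[0.074, -0.997, 0.003], [-0.997, -0.074, -0.002], [0.002, -0.002, -1.0]]
wrist_force: [-2.7, 1.6, 9.5]
gripper_width: 0.091
gripper_force: 30.0
```

Call:
{"op": "move_arm", "data": {"series": [{"grip":0,"xyz":[0,0,1],"angular":[0,0,0]},{"grip":0,"xyz":[0,0,2],"angular":[0,0,0]},{"grip":0,"xyz":[0,0,2],"angular":[0,0,0]}]}}

```text
time_s: 10.65
tcp_pos: [0.6298, -0.1844, 0.1771]
ee_rot: [[0.074, -0.997, 0.003], [-0.997, -0.074, -0.002], [0.002, -0.003, -1.0]]
wrist_force: [-3.3, 0.8, 9.9]
gripper_width: 0.089
gripper_force: 30.0
```

Call:
{"op": "move_arm", "data": {"series": [{"grip":0,"xyz":[0,0,1],"angular":[0,0,0]},{"grip":0,"xyz":[0,0,2],"angular":[0,0,0]},{"grip":0,"xyz":[0,0,2],"angular":[0,0,0]}]}}

```text
time_s: 10.95
tcp_pos: [0.6298, -0.1845, 0.1746]
ee_rot: [[0.074, -0.997, 0.003], [-0.997, -0.074, -0.002], [0.002, -0.003, -1.0]]
wrist_force: [-1.6, -0.2, 8.2]
gripper_width: 0.092
gripper_force: 30.0
```

Call:
{"op": "move_arm", "data": {"series": [{"grip":0,"xyz":[0,0,1],"angular":[0,0,0]},{"grip":0,"xyz":[0,0,2],"angular":[0,0,0]},{"grip":0,"xyz":[0,0,2],"angular":[0,0,0]}]}}

```text
time_s: 11.25
tcp_pos: [0.6295, -0.184, 0.1698]
ee_rot: [[0.073, -0.997, 0.001], [-0.997, -0.073, -0.0], [0.0, -0.001, -1.0]]
wrist_force: [2.2, -0.4, -1.4]
gripper_width: 0.091
gripper_force: 30.0
```

Call:
{"op": "move_arm", "data": {"series": [{"grip":0,"xyz":[0,0,1],"angular":[0,0,0]},{"grip":0,"xyz":[0,0,2],"angular":[0,0,0]},{"grip":0,"xyz":[0,0,2],"angular":[0,0,0]}]}}

```text
time_s: 11.55
tcp_pos: [0.6294, -0.1835, 0.1672]
ee_rot: [[0.073, -0.997, -0.0], [-0.997, -0.073, 0.0], [-0.0, 0.0, -1.0]]
wrist_force: [1.6, -0.3, 0.1]
gripper_width: 0.089
gripper_force: 30.0
```

Call:
{"op": "move_arm", "data": {"series": [{"grip":0,"xyz":[0,0,1],"angular":[0,0,0]},{"grip":0,"xyz":[0,0,2],"angular":[0,0,0]},{"grip":0,"xyz":[0,0,2],"angular":[0,0,0]}]}}

```text
time_s: 11.85
tcp_pos: [0.6294, -0.1836, 0.1669]
ee_rot: [[0.073, -0.997, 0.001], [-0.997, -0.073, -0.0], [0.0, -0.001, -1.0]]
wrist_force: [-1.8, 2.0, 5.9]
gripper_width: 0.093
gripper_force: 30.0
```

Call:
{"op": "move_arm", "data": {"series": [{"grip":0,"xyz":[0,0,1],"angular":[0,0,0]},{"grip":0,"xyz":[0,0,1],"angular":[0,0,0]},{"grip":0,"xyz":[0,0,1],"angular":[0,0,0]}]}}

```text
time_s: 12.15
tcp_pos: [0.6294, -0.1836, 0.1668]
ee_rot: [[0.074, -0.997, 0.001], [-0.997, -0.074, -0.001], [0.001, -0.001, -1.0]]
wrist_force: [-2.1, 1.7, 7.7]
gripper_width: 0.094
gripper_force: 30.0
```

Call:
{"op": "move_arm", "data": {"series": [{"grip":0,"xyz":[0,0,1],"angular":[0,0,0]},{"grip":0,"xyz":[0,0,1],"angular":[0,0,0]},{"grip":0,"xyz":[0,0,1],"angular":[0,0,0]}]}}

```text
time_s: 12.45
tcp_pos: [0.6294, -0.1836, 0.1666]
ee_rot: [[0.074, -0.997, 0.002], [-0.997, -0.074, -0.001], [0.001, -0.002, -1.0]]
wrist_force: [-2.6, 2.5, 11.3]
gripper_width: 0.094
gripper_force: 30.0
```

Seated: the force climbs with almost no travel. I relieve the push and slide left (−tool x).

Call:
{"op": "move_arm", "data": {"series": [{"grip":0,"xyz":[0,0,-3],"angular":[0,0,0]},{"grip":0,"xyz":[-2,0,-3],"angular":[0,0,0]},{"grip":0,"xyz":[-4,0,-3],"angular":[0,0,0]},{"grip":0,"xyz":[-7,0,-3],"angular":[0,0,0]},{"grip":0,"xyz":[-10,0,-3],"angular":[0,0,0]}]}}

```text
time_s: 12.95
tcp_pos: [0.6289, -0.1742, 0.1671]
ee_rot: [[0.073, -0.997, 0.001], [-0.997, -0.073, -0.001], [0.001, -0.001, -1.0]]
wrist_force: [0.6, -4.8, 3.9]
gripper_width: 0.091
gripper_force: 30.0
```

Call:
{"op": "move_arm", "data": {"series": [{"grip":0,"xyz":[-3,0,0],"angular":[0,0,0]},{"grip":0,"xyz":[-6,0,0],"angular":[0,0,0]},{"grip":0,"xyz":[-9,0,0],"angular":[0,0,0]},{"grip":0,"xyz":[-12,0,0],"angular":[0,0,0]},{"grip":0,"xyz":[-15,0,0],"angular":[0,0,0]}]}}

```text
time_s: 13.45
tcp_pos: [0.6277, -0.1586, 0.167]
ee_rot: [[0.073, -0.997, 0.001], [-0.997, -0.073, -0.0], [0.0, -0.001, -1.0]]
wrist_force: [0.8, -4.3, 5.4]
gripper_width: 0.093
gripper_force: 30.0
```

Call:
{"op": "move_arm", "data": {"series": [{"grip":0,"xyz":[-3,0,0],"angular":[0,0,0]},{"grip":0,"xyz":[-6,0,0],"angular":[0,0,0]},{"grip":0,"xyz":[-9,0,0],"angular":[0,0,0]},{"grip":0,"xyz":[-11,0,0],"angular":[0,0,0]},{"grip":0,"xyz":[-11,0,0],"angular":[0,0,0]}]}}

```text
time_s: 13.95
tcp_pos: [0.6269, -0.1474, 0.167]
ee_rot: [[0.074, -0.997, 0.001], [-0.997, -0.074, -0.0], [0.0, -0.001, -1.0]]
wrist_force: [-0.0, -3.5, 5.3]
gripper_width: 0.092
gripper_force: 30.0
```

Call:
{"op": "move_arm", "data": {"series": [{"grip":0,"xyz":[-1,0,0],"angular":[0,0,0]},{"grip":0,"xyz":[-2,0,0],"angular":[0,0,0]},{"grip":0,"xyz":[-3,0,0],"angular":[0,0,0]},{"grip":0,"xyz":[-4,0,0],"angular":[0,0,0]}]}}

```text
time_s: 14.35
tcp_pos: [0.6267, -0.1437, 0.167]
ee_rot: [[0.073, -0.997, 0.001], [-0.997, -0.073, -0.0], [0.0, -0.001, -1.0]]
wrist_force: [0.9, -3.9, 4.8]
gripper_width: 0.088
gripper_force: 30.0
```

Call:
{"op": "move_arm", "data": {"series": [{"grip":0,"xyz":[-1,0,0],"angular":[0,0,0]},{"grip":0,"xyz":[-2,0,0],"angular":[0,0,0]},{"grip":0,"xyz":[-3,0,0],"angular":[0,0,0]}]}}

```text
time_s: 14.65
tcp_pos: [0.6264, -0.1408, 0.167]
ee_rot: [[0.073, -0.997, 0.001], [-0.997, -0.073, -0.0], [0.0, -0.001, -1.0]]
wrist_force: [1.5, -4.4, 4.5]
gripper_width: 0.086
gripper_force: 30.0
```

Call:
{"op": "move_arm", "data": {"series": [{"grip":0,"xyz":[-1,0,0],"angular":[0,0,0]},{"grip":0,"xyz":[-2,0,0],"angular":[0,0,0]},{"grip":0,"xyz":[-3,0,0],"angular":[0,0,0]}]}}

```text
time_s: 14.95
tcp_pos: [0.6263, -0.1391, 0.167]
ee_rot: [[0.073, -0.997, 0.001], [-0.997, -0.073, -0.003], [0.003, -0.001, -1.0]]
wrist_force: [2.3, -11.2, 4.2]
gripper_width: 0.088
gripper_force: 30.0
```

Contact with the collar: the force jumped to 11 N after 44 mm of slide. I ease off and release a little.

Call:
{"op": "move_arm", "data": {"series": [{"grip":0,"xyz":[2,0,0],"angular":[0,0,0]},{"grip":0,"xyz":[2,0,0],"angular":[0,0,0]}]}}

```text
time_s: 15.15
tcp_pos: [0.6264, -0.1395, 0.167]
ee_rot: [[0.073, -0.997, 0.001], [-0.997, -0.073, 0.0], [-0.0, -0.001, -1.0]]
wrist_force: [1.2, -3.5, 5.2]
gripper_width: 0.09
gripper_force: 30.0
```

Call:
{"op": "move_arm", "data": {"series": [{"grip":0.35,"xyz":[0,0,0],"angular":[0,0,0]},{"grip":0.35,"xyz":[0,0,0],"angular":[0,0,0]},{"grip":0.35,"xyz":[0,0,0],"angular":[0,0,0]},{"grip":0.35,"xyz":[0,0,0],"angular":[0,0,0]}]}}

```text
time_s: 15.55
tcp_pos: [0.6254, -0.1393, 0.1656]
ee_rot: [[0.073, -0.997, -0.002], [-0.997, -0.073, 0.001], [-0.001, 0.002, -1.0]]
wrist_force: [-0.2, -0.1, 0.5]
gripper_width: 0.321
gripper_force: 0.0
```

Call:
{"op": "move_arm", "data": {"series": [{"grip":0.35,"xyz":[0,0,-20],"angular":[0,0,0]},{"grip":0.35,"xyz":[0,0,-40],"angular":[0,0,0]},{"grip":0.35,"xyz":[0,0,-60],"angular":[0,0,0]},{"grip":0.35,"xyz":[0,0,-90],"angular":[0,0,0]},{"grip":0.35,"xyz":[20,40,-120],"angular":[0,0,0]},{"grip":0.35,"xyz":[60,80,-120],"angular":[0,0,0]},{"grip":0.35,"xyz":[90,120,-120],"angular":[0,0,0]},{"grip":0.35,"xyz":[120,160,-120],"angular":[0,0,0]},{"grip":0.35,"xyz":[150,200,-120],"angular":[0,0,0]},{"grip":0.35,"xyz":[150,200,-120],"angular":[0,0,0]}]}}

```text
time_s: 16.55
tcp_pos: [0.4338, -0.3058, 0.2867]
ee_rot: [[0.069, -0.998, -0.001], [-0.998, -0.069, 0.001], [-0.001, 0.001, -1.0]]
wrist_force: [0.5, 0.8, 0.4]
gripper_width: 0.353
gripper_force: 0.0
```

```bash
python3 - <<'E'
from h import *
t=cam("top");s=cam("side");print(r.sense()["tcp_pos"])
cv2.imwrite("pics/f7.png",np.vstack([cv2.resize(t[0][140:220,270:390],(450,300),interpolation=2),cv2.resize(s[0][130:230,220:370],(450,300),interpolation=2)])[:,:,::-1])
E
```

```text
[ 0.43618358 -0.30479658  0.28669745]
```

View pics/f7.png

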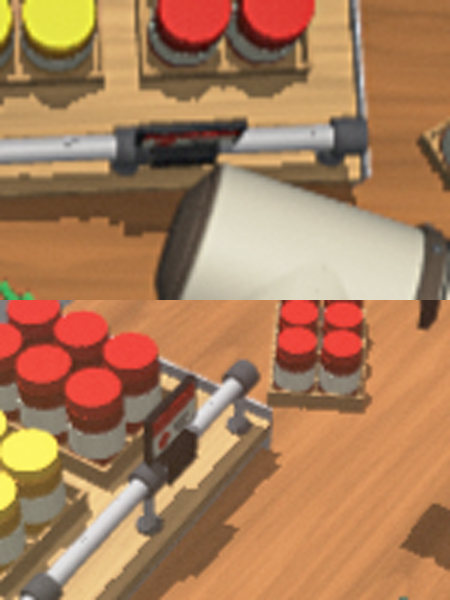

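The ticket stands upright on the rail, its saddle against the left collar. The jars haven't moved and the arm is clear.

```bash
python3 -c "
from station import r
print(r.finish_job())"
```

```text
the job is handed in; nothing more can be done
None
```

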